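# Clear the backed-up piece feeder and change its trays

## Task

The demo's piece feeder has backed up because its tray is full. First swap the full and the empty tray, parking one of them on the free mat meanwhile, so that each ends squarely on the mat where the other one stood; then free every piece caught in the feeder by easing it back up the channel until its foot is clear of the lips, lift it out and stand it upright in the empty tray. Put back anything that gets knocked out of place, and leave the pen cup, socket cube and tape roll alone.

Things in the scene. Friction and masses are not known exactly. Their poses are not given: they have to be found in the camera images.
- feeder: Fixed feeder: a straight aluminium channel on a black base 250 x 80 mm. Origin on the table under the channel's middle; x points horizontally along the channel to its UPPER end, z up. The channel slopes 10 degrees; its floor is 45 mm above the table over the origin and rises with x. Inside 39 mm wide, side walls 14.5 mm above its floor, 51 mm wide outside.
- feeder_gate (a point): On the channel floor's centre line at the closed outlet gate (28 mm high), the lower end, 124 mm down the slope from the middle. From here two dark lips overhang the walls for 174 mm up the slope: underside 10.5 mm, top 14.5 mm above the channel floor, leaving a slot 25 mm wide between them.
- feeder_window (a point): On the channel floor's centre line, in the middle of the stretch without lips (the window, open at the top), 87 mm up the slope from the channel's middle. The window is 74 mm long: lips end 37 mm down the slope from here, a low end wall (14.5 mm high) stands 37 mm up from here.
- mat_full: Thin black rubber mat 196 x 92 x 1 mm, flat on the table, on which the full tray stands at the start. Origin at its centre, x along its long side. The three mats lie in a row across the front of the robot, in any order.
- mat_empty: The same sort of mat, on which the empty tray stands at the start.
- mat_free: The same sort of mat, free at the start: the parking spot.
- full_tray_c (a point): Centre, 12 mm above the underside, of the full grey tray: 172 x 64 x 24 mm, x along its long side, 300 g; four wooden pieces are fixed in it in a row (they stand 67 mm above the tray's underside, within its walls). It is taken across its 64 mm width at mid-length, low down.
- empty_tray_c (a point): Centre, 12 mm above the underside, of the empty grey tray: 172 x 64 x 24 mm, walls 3 mm, floor 3 mm thick, x along its long side, 150 g, loose. Inside 166 x 58 mm: room for four pieces standing in a row along x, 41 mm apart.
- piece0_c (a point): Centre, half-way up (32 mm), of a loose wooden piece 64 mm high, 40 g: round foot 36 mm across, 8 mm thick, plain stem 18 mm across; z is its axis. It starts in the channel at place 1 of 4 from the gate (40 mm apart), square to its floor, foot under the lips. Two to four pieces are present. It stays put on the slope; pinched across the channel it slides up, pushed high on the stem it may bind.
- piece1_c (a point): Centre, half-way up (32 mm), of a loose wooden piece 64 mm high, 40 g: round foot 36 mm across, 8 mm thick, plain stem 18 mm across; z is its axis. It starts in the channel at place 2 of 4 from the gate (40 mm apart), square to its floor, foot under the lips. Two to four pieces are present. It stays put on the slope; pinched across the channel it slides up, pushed high on the stem it may bind.
- piece2_c (a point): Centre, half-way up (32 mm), of a loose wooden piece 64 mm high, 40 g: round foot 36 mm across, 8 mm thick, plain stem 18 mm across; z is its axis. It starts in the channel at place 3 of 4 from the gate (40 mm apart), square to its floor, foot under the lips. Two to four pieces are present. It stays put on the slope; pinched across the channel it slides up, pushed high on the stem it may bind.
- piece3_c (a point): Centre, half-way up (32 mm), of a loose wooden piece 64 mm high, 40 g: round foot 36 mm across, 8 mm thick, plain stem 18 mm across; z is its axis. It starts in the channel at place 4 of 4 from the gate (40 mm apart), square to its floor, foot under the lips. Two to four pieces are present. It stays put on the slope; pinched across the channel it slides up, pushed high on the stem it may bind.
- pen_cup: Bystander: steel pen cup with pens, 72 mm across, up to 170 mm high; origin at the centre of its underside. Leave it alone.
- socket_cube: Bystander: white socket cube, 65 mm; origin at the centre of its underside. Leave it alone.
- tape_roll: Bystander: roll of tape lying flat, 90 mm across, 20 mm high; origin at the centre of its underside. Leave it alone.

How it is judged:
On the way, in this order (a step that is already met when the one before it is completed fails the run):
1. one of the trays is parked on the free mat (((horizontal distance between full_tray_c and mat_free below 0.025 m and angle between the x axis of full_tray_c and the x axis of mat_free, either way round below 0.2 rad and height (world z) of full_tray_c below 0.018 m) or (horizontal distance between empty_tray_c and mat_free below 0.025 m and angle between the x axis of empty_tray_c and the x axis of mat_free, either way round below 0.2 rad and height (world z) of empty_tray_c below 0.018 m))), for 0.2 s.
2. the trays have changed places (horizontal distance between full_tray_c and mat_empty below 0.025 m and angle between the x axis of full_tray_c and the x axis of mat_empty, either way round below 0.2 rad and height (world z) of each of full_tray_c, empty_tray_c below 0.018 m and horizontal distance between empty_tray_c and mat_full below 0.025 m and angle between the x axis of empty_tray_c and the x axis of mat_full, either way round below 0.2 rad), for 0.2 s.
At the end, for the whole second after the job is handed in: Full tray on the mat where the empty one stood and empty tray on the mat where the full one stood (centres within 25 mm, long sides within 0.2 rad, flat on the table); every piece present stands upright (within 0.15 rad) with its foot on the floor of the empty tray (all of step 2 and x of piece0_c in the frame of empty_tray_c between -0.068 and 0.068 m and y of piece0_c in the frame of empty_tray_c between -0.026 and 0.026 m and height (world z) of piece0_c between 0.028 and 0.041 m and angle between each of piece0_c, piece1_c, piece2_c, piece3_c's own z axis and vertical below 0.15 rad and x of piece1_c in the frame of empty_tray_c between -0.068 and 0.068 m and y of piece1_c in the frame of empty_tray_c between -0.026 and 0.026 m and height (world z) of piece1_c between 0.028 and 0.041 m and x of piece2_c in the frame of empty_tray_c between -0.068 and 0.068 m and y of piece2_c in the frame of empty_tray_c between -0.026 and 0.026 m and height (world z) of piece2_c between 0.028 and 0.041 m and x of piece3_c in the frame of empty_tray_c between -0.068 and 0.068 m and y of piece3_c in the frame of empty_tray_c between -0.026 and 0.026 m and height (world z) of piece3_c between 0.028 and 0.041 m); the robot touches nothing.
It fails at once if a bystander is moved by more than 30 mm (distance of any of pen_cup, socket_cube, tape_roll from where it was at the start of the episode above 0.03 m).
It fails at once if a piece is carried away from the feeder before the empty tray stands in the full one's place (horizontal distance between empty_tray_c and mat_full above 0.06 m and horizontal distance between any of piece0_c, piece1_c, piece2_c, piece3_c and feeder above 0.17 m).
Of piece0, piece1, piece2, piece3 only 2 to 4 are there at a start; the rules pass over those that are not, and their reading is None.
At some moment in a run one of full_tray may be knocked a few centimetres aside while the robot is not near it.
It also fails if it takes over 210 s, if anything falls off the work surface, if the arm or the gripper's body presses on something with over 40 N, if the wrist force passes 120 N, or if a joint passes its speed limit or range.

## Robot

A 7-joint arm with a two-finger parallel gripper is mounted at the origin on the work surface. World frame = base frame: x ahead of the robot, y to its left, z up, the work surface at z = 0. Lengths are in m, angles in rad, forces in N, time in s.
With the tool pointing down it reaches from about 0.425 to 0.95 m from the base axis. Payload 4.7 kg.
Tool frame: the origin (TCP) lies between the finger pads; the fingertips stand 25 mm ahead of it and the grasp point (between the pads) lies 6 mm ahead of it; x points along the fingers, z is the direction in which the jaws open and shut, and the axes are right-handed (so a half turn about x gives the same grasp; the last joint's range is limited). The gripper opens to 85 mm and grips with 20 to 120 N. Pads are 22 mm wide; open, the fingers measure 114 mm over their backs; the gripper's body (76 mm by 85 mm) begins 54 mm behind the grasp point. The pads swing forward as they close: fully open they stand 13 mm farther back than shut.
Start: joints at [1.128, 0.469, -0.049, 1.532, 0.024, 1.141, -0.082], TCP at [0.271, -0.618, 0.256] pointing down, gripper open.
Joint ranges: [-2.59, 2.59], [-0.33, 1.99], [-1.39, 1.29], [0.1, 2.45], [-1.04, 4.18], [0.21, 1.99], [-2.66, 2.66]. Speed limits (rad/s): [2.57, 2.57, 3.14, 3.14, 3.14, 3.14, 3.14].

## Interface

Orientations are given as a 3x3 rotation matrix whose columns are the frame's x, y, z axes.
In Python, from rig import * gives the robot as it stands. Calls block until the motion is done:
- movep(position, orientation): joint-space move of the TCP to a pose.
- move_l(position, attitude=None, feed=0.15, until_force=None): straight line of the TCP; attitude=None keeps the orientation; feed is the mean speed in m/s. With until_force (N) it stops when the force on the tool has changed by that much, and returns True; else False.
- move_joints(angles): joint-space move.
- command_gripper(opening, newtons=None): finger opening in m; newtons is the grip in N (None keeps the last); returns when the fingers have stopped.
- sleep(seconds).
- inverse_kinematics(position, orientation): joint angles nearest the present ones, or None.
- sense(): the state.
- camera(name): name is "scene" or "top" or "wrist"; returns (picture, depth): 420x560x3 uint8, red, green, blue; 420x560 float32, m along the optical axis (not along the pixel's ray), 0 where there is no reading.
- camera_params(name): a dict with "K" (3x3 intrinsics, pixels), "position" and "rotation" of the camera in the world; the wrist camera has in their place "tool_from_camera" (4x4, takes a point from camera to tool coordinates, whose origin is the TCP and whose axes are the tool frame's). Camera axes: x right, y down, z forward; pixel columns grow to the right and rows downward; lengths in m; the calibration is good to about 2 mm. A picture is of the moment at which its call begins: read the wrist's pose just before it. camera_params takes no time and is no camera call.
A pose or a line that the arm cannot do raises Unreachable and nothing moves.
- finish_job(): hands the job in, once; it reports no verdict.
The state is a dict: "time_s": time; "joint_pos": joint angles; "qd": joint speeds; "joint_efforts": joint torques, N m; "position": TCP position; "tcp_rot": TCP orientation; "wrist_force": force on the tool from outside, world axes, zero at the start; "ft_torque": the same for the moment, N m; "finger_gap": finger opening in m.
Only numpy, scipy, OpenCV 4.12 (cv2) and the standard library are available. Lean on these libraries where they do the work, as an engineer would, in place of code of your own. Each camera call takes 0.05 s, during which the arm holds its last target. There are 200 camera calls.

## Working session

There is one attempt and no reset: what is moved stays moved. The work goes in short steps, each a Python script; the robot and the scene stay as the last script left them, time stands still between calls to the robot, and variables do not carry over. Pictures are saved under pics/ and viewed, about 12 in all and at most 16, crops included, and the job is handed in when it is done.

```bash
mkdir -p pics; ls
python3 - <<'E'
from rig import *
import cv2,numpy as np
for n in("top","scene"):
    p,d=camera(n); cv2.imwrite(f"pics/{n}0.png",p[:,:,::-1]); np.save(f"pics/{n}0.npy",d)
    c=camera_params(n); print(n,c)
print(camera_params("wrist")); s=sense(); print(s["position"],s["tcp_rot"],s["time_s"])
E
```

```text
pics
top {'K': array([[432.20441365,   0.        , 277.55921446],
       [  0.        , 432.20441365, 207.42583436],
       [  0.        ,   0.        ,   1.        ]]), 'position': array([ 0.33139275, -0.03338452,  1.4528202 ]), 'rotation': array([[ 0.00176592, -0.99023   ,  0.13943251],
       [-0.99999216, -0.00125465,  0.00375465],
       [-0.00354303, -0.13943804, -0.99022446]])}
scene {'K': array([[499.27986567,   0.        , 277.4756237 ],
       [  0.        , 499.27986567, 210.9100232 ],
       [  0.        ,   0.        ,   1.        ]]), 'position': array([ 1.24259649, -0.60585634,  0.98883774]), 'rotation': array([[ 0.63070072,  0.55586786, -0.54150487],
       [ 0.77590597, -0.43942032,  0.45263641],
       [ 0.01365779, -0.70563497, -0.7084439 ]])}
{'K': array([[295.7691874 ,   0.        , 278.89687591],
       [  0.        , 295.7691874 , 206.48307817],
       [  0.        ,   0.        ,   1.        ]]), 'tool_from_camera': array([[-1.05434059e-03, -3.20661930e-01,  9.47193125e-01,
        -1.17486410e-01],
       [-2.91195976e-04, -9.47193512e-01, -3.20662385e-01,
         8.25780974e-02],
       [ 9.99999402e-01, -6.13906195e-04,  9.05289106e-04,
         3.88525160e-05],
       [ 0.00000000e+00,  0.00000000e+00,  0.00000000e+00,
         1.00000000e+00]])}
[ 0.27122625 -0.61756651  0.255339  ] [[-8.08842947e-04  9.15594876e-01  4.02101192e-01]
 [ 1.65751972e-03  4.02101999e-01 -9.15593379e-01]
 [-9.99998299e-01 -7.40805932e-05 -1.84285393e-03]] 0.1
```

View pics/top0.png

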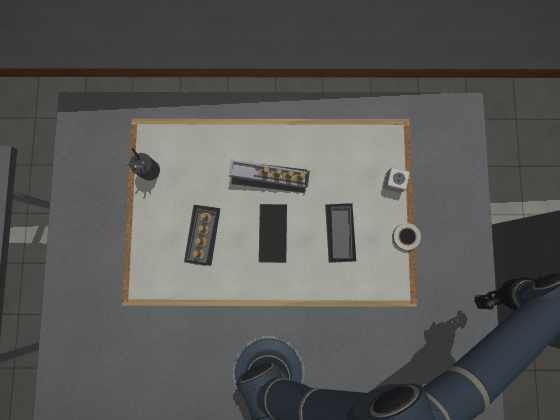

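View pics/scene0.png

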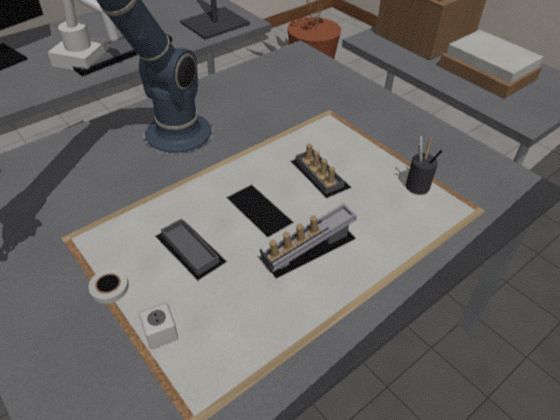

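Top view: the full tray is at (203,235) and the empty one at (340,233), with the free mat between them at (273,233). The feeder at (269,175) holds 4 pieces, gate on the right and window on the left. I'll enlarge this part.

```bash
cat > h.py <<'E'
from rig import *
import numpy as np, cv2
from scipy.spatial.transform import Rotation as Ro
def ray(name,u,v,z,T=None):
    "pixel -> world point at height z"
    c=camera_params(name); K=c["K"]
    if name=="wrist":
        p,R=T; M=c["tool_from_camera"]; o=p+R@M[:3,3]; Rc=R@M[:3,:3]
    else: o,Rc=c["position"],c["rotation"]
    d=Rc@np.linalg.solve(K,[u,v,1]); return o+d*(z-o[2])/d[2]
def proj(name,P,T=None):
    c=camera_params(name); K=c["K"]
    if name=="wrist":
        p,R=T; M=c["tool_from_camera"]; o=p+R@M[:3,3]; Rc=R@M[:3,:3]
    else: o,Rc=c["position"],c["rotation"]
    q=K@(Rc.T@(np.asarray(P)-o)); return q[:2]/q[2]
def down(yaw,tilt=0.,ref=None):
    "tool pointing down, jaws (z) along yaw"
    z=np.array([np.cos(yaw),np.sin(yaw),0]); x=np.array([0,0,-1.]); return np.column_stack([x,np.cross(z,x),z])
def shot(name,fn,crop=None,f=1):
    s=sense(); p,d=camera(name); T=(s["position"],s["tcp_rot"]); q=p[:,:,::-1]
    if crop: a,b,c,e=crop; q=q[b:e,a:c]
    if f!=1: q=cv2.resize(q,None,fx=f,fy=f,interpolation=cv2.INTER_CUBIC)
    cv2.imwrite("pics/"+fn,q); return p,d,T
E
python3 - <<'E'
import cv2,numpy as np
p=cv2.imread("pics/top0.png"); q=cv2.resize(p[150:270,175:370],None,fx=4,fy=4,interpolation=cv2.INTER_CUBIC); cv2.imwrite("pics/top0c.png",q)
# black mat free + mats: dark pixels -> components
g=p.max(2); m=((g<60)*255).astype(np.uint8); m[:150]=0;m[270:]=0;m[:,:175]=0;m[:,370:]=0
m=cv2.morphologyEx(m,cv2.MORPH_CLOSE,np.ones((3,3)))
for c in cv2.findContours(m,cv2.RETR_EXTERNAL,2)[0]:
    if cv2.contourArea(c)>300: print(cv2.contourArea(c),cv2.minAreaRect(c))
E
```

```text
1416.5 ((272.460205078125, 232.9892120361328), (26.194761276245117, 56.508697509765625), 1.1457629203796387)
1433.5 ((201.8853302001953, 234.84165954589844), (26.34491729736328, 58.101009368896484), 9.090276718139648)
1426.5 ((340.20306396484375, 232.34263610839844), (57.282630920410156, 26.432655334472656), 85.91438293457031)
347.5 ((270.1854248046875, 184.24598693847656), (21.61970329284668, 75.79676818847656), 84.5962142944336)
```

View pics/top0c.png

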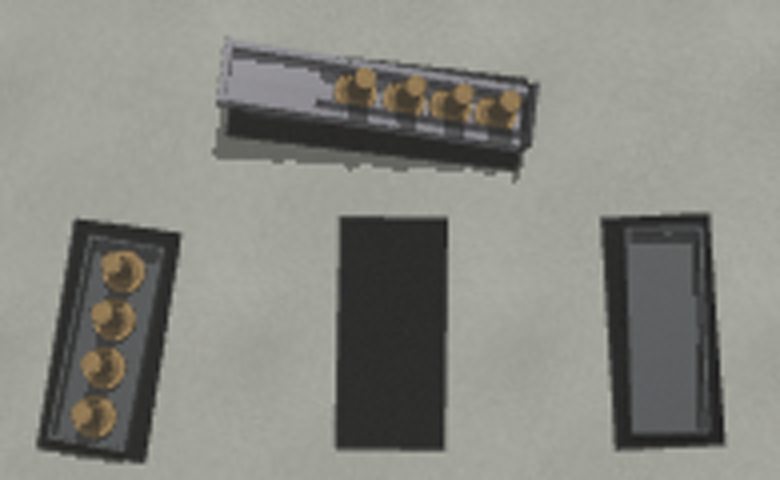

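```bash
cat >> h.py <<'E'
def tray_from_rect(r,z,name="top",T=None):
    b=cv2.boxPoints(r); P=np.array([ray(name,u,v,z,T)[:2] for u,v in b]); c=P.mean(0)
    e=[P[1]-P[0],P[2]-P[1]]; e=max(e,key=np.linalg.norm); a=np.arctan2(e[1],e[0])
    return c,(a+np.pi/2)%np.pi-np.pi/2   # centre, long-axis yaw in (-90,90]
RECT=dict(free=((272.46,232.99),(26.19,56.51),1.146),full=((201.89,234.84),(26.34,58.10),9.09),empty=((340.20,232.34),(57.28,26.43),85.91))
MAT={k:tray_from_rect(r,.001) for k,r in RECT.items()}
def best(p,yaw):
    o=[]
    for a in(yaw,yaw+np.pi):
        j=inverse_kinematics(p,down(a))
        if j is not None: o.append((np.abs(np.array(j)-sense()["joint_pos"]).max()+2*(abs(j[6])>2.3),a))
    return down(min(o)[1])
def carry(c0,a0,c1,a1,z=.030,h=.16):
    R=best([*c0,h],a0+np.pi/2); command_gripper(.085)
    movep([*c0,h],R); move_l([*c0,z],R)
    command_gripper(.05,60); g=sense()["finger_gap"]; print("gap",g)
    if not .055<g<.072: return False
    R1=best([*c1,.1],a1+np.pi/2)
    if (R1[:,2]@R[:,2])<0: R1=R1@np.diag([1,-1,-1])
    move_l([*c0,h-.05]); move_l([*c1,h-.05],R1,feed=.2); move_l([*c1,z+.004],R1)
    print("touch",move_l([*c1,z-.003],R1,feed=.03,until_force=4),sense()["position"])
    command_gripper(.085); move_l([*c1,h],R1); print("t",sense()["time_s"]); return True
E
python3 - <<'E'
from h import *
for k,v in MAT.items(): print(k,v)
print(carry(*MAT["empty"],*MAT["free"],z=.027))
shot("top","top1.png",(175,150,370,270),4)
E
```

```text
free (array([ 0.44981288, -0.01088308]), np.float64(-0.012338022070928378))
full (array([0.44325697, 0.22644814]), np.float64(-0.12872138033213298))
empty (array([ 0.45236094, -0.23866682]), np.float64(0.04859982158704179))
gap 0.06215843629569478
touch True [ 0.45119678 -0.01094988  0.02797205]
t 7.5583
True
```

View pics/top1.png

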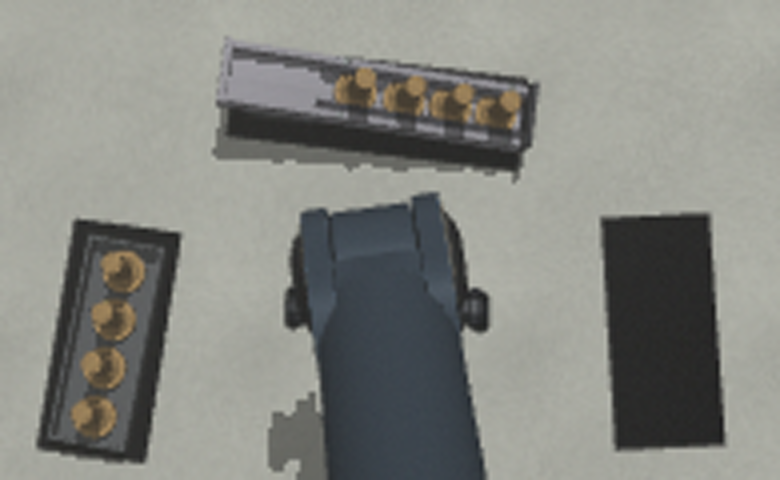

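The empty mat is now bare on the right, and the full tray is still in place on the left. Next I move the full tray, looking after it.

Run:
```python
from h import *
print(carry(*MAT["full"],*MAT["empty"],z=.028))
movep([.45,-.35,.3],best([.45,-.35,.3],np.pi/2))
shot("top","top2.png",(175,150,370,270),4)
```

```text
gap 0.06278848814029583
touch True [ 0.45363324 -0.23898494  0.0292841 ]
t 16.5667
True
```

View pics/top2.png

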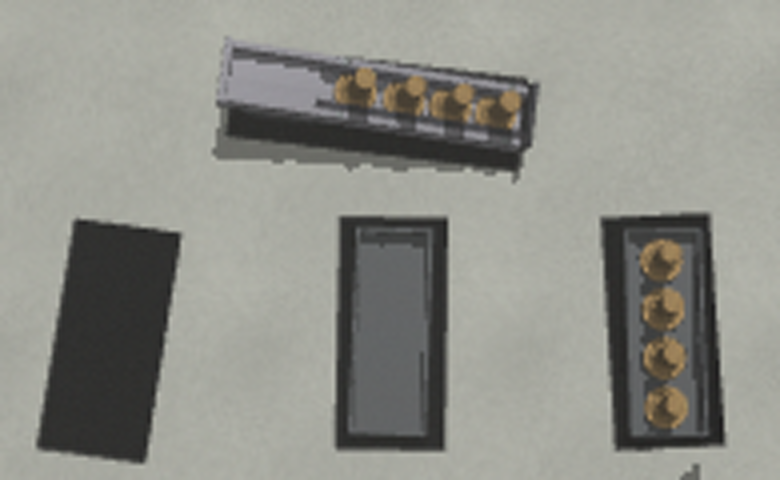

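The full tray is on mat_empty and the empty one is on mat_free, both square. Now I move the empty tray to mat_full, then take a close look at the feeder.

```bash
cat >> h.py <<'E'
from scipy.optimize import least_squares
def fframe(q):
    x,y,a=q; Rz=Ro.from_euler("z",a).as_matrix(); Rs=Rz@Ro.from_euler("y",-np.deg2rad(10)).as_matrix()
    return np.array([x,y,.045]),Rs   # slope frame at channel floor middle: x up-slope, z normal
def fpt(q,s,w,h):
    o,R=fframe(q); return o+R@np.array([s,w,h])
def fit(views,q0):
    "views: list of (name,T,[(u,v,(s,w,h))..])"
    f=lambda q:np.concatenate([proj(n,fpt(q,*m),T)-[u,v] for n,T,L in views for u,v,m in L])
    r=least_squares(f,q0,x_scale=.1); return r.x,r.fun.reshape(-1,2)
E
python3 - <<'E'
from h import *
print(carry(*MAT["free"],*MAT["full"],z=.027))
L=[(230,38,(.126,-.0255,.0145)),(222,106,(.126,.0255,.0145)),(538,82,(-.126,-.0255,.0145)),(527,150,(-.126,.0255,.0145))]
L=[(175+(x+.5)/4-.5,150+(y+.5)/4-.5,m) for x,y,m in L]
# fix handedness: upper end is +y side; left of up-slope is -x (towards robot, larger v)
q,r=fit([("top",None,L)],[.59,0,1.45]); print(q,r.round(1))
R=down(q[2]-np.pi/2) 
R=R if R[0,1]>0 else down(q[2]+np.pi/2)
# camera outboard: jaws along channel axis
R=best([q[0],q[1],.2],q[2]); print(R[:,1])
movep([q[0],q[1],.2],R)
p,d,T=shot("wrist","w0.png"); np.savez("pics/w0.npz",p=T[0],R=T[1],d=d)
print(T[0])
E
```

```text
gap 0.06250849612851736
touch True [0.44429728 0.22716449 0.02780425]
t 24.675
True
[ 6.41694141e-01 -3.06093933e-04  1.46278477e+00] [[ 0.7  0.9]
 [ 0.7 -0.8]
 [-1.3  1. ]
 [-0.1 -1.1]]
[-0.99417242  0.10780166  0.        ]
[0.64069117 0.00202948 0.1997983 ]
```

View pics/w0.png

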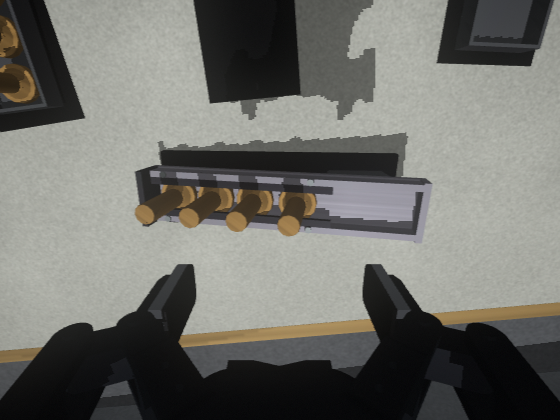

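Run:
```python
import cv2
p=cv2.imread("pics/w0.png"); a=cv2.resize(p[150:250,125:285],None,fx=5,fy=5,interpolation=2);b=cv2.resize(p[150:250,285:445],None,fx=5,fy=5,interpolation=2)
cv2.imwrite("pics/w0c.png",cv2.vconcat([a,b])[:, :])
print(a.shape)
q=cv2.vconcat([a,b]); cv2.imwrite("pics/w0c.png",cv2.resize(q,(480,600)) if 0 else q[:1000:, :])
import numpy as np
q=cv2.vconcat([cv2.resize(p[150:250,125:285],(800,500))[60:420][:300],cv2.resize(p[150:250,285:445],(800,500))[130:430]][:]); cv2.imwrite("pics/w0c.png",cv2.vconcat([a[80:380],b[130:430]]))
```

```text
(500, 800, 3)
```

View pics/w0c.png

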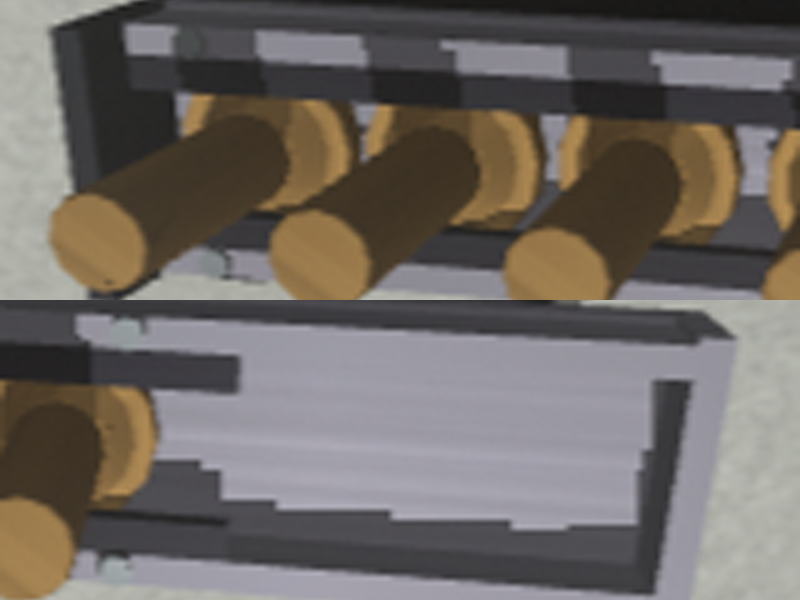

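Run:
```python
from h import *
w=np.load("pics/w0.npz"); T=(w["p"],w["R"])
A=[(333,194.4,(.05,.0125,.0125)),(330.6,220,(.05,-.0125,.0145)),(423.4,192,(.124,.0195,.0145)),(416.4,234.4,(.124,-.0195,.0145))]
P=[(144.6,214.6,(-.106,0,.064)),(189,217.4,(-.066,0,.064)),(236.2,221,(-.026,0,.064)),(290,225.6,(.014,0,.064))]
L=[(230,38,(.126,-.0255,.0145)),(222,106,(.126,.0255,.0145)),(538,82,(-.126,-.0255,.0145)),(527,150,(-.126,.0255,.0145))]
L=[(175+(x+.5)/4-.5,150+(y+.5)/4-.5,m) for x,y,m in L]
for V in([("wrist",T,A)],[("wrist",T,A+P)],[("top",None,L),("wrist",T,A+P)]):
    q,r=fit(V,[.64,0,1.46]); print(q.round(4),r.round(1).tolist())
# depth check: piece tops height
d=w["d"]; M=camera_params("wrist")["tool_from_camera"]; K=camera_params("wrist")["K"]
for u,v,m in P:
    z=d[int(v),int(u)]; c=np.linalg.solve(K,[u,v,1])*z; print((T[0]+T[1]@(M[:3,:3]@c+M[:3,3])).round(4), fpt(q,*m).round(4))
for dz in (.03,.035,.04): pass
for s,tilt in((.014,0),(.087,0),(.014,10)):
    o,R=fframe(q); c=fpt(q,s,0,.04)
    for sg in(1,-1):
        RR=np.column_stack([-R[:,2],np.cross(sg*R[:,1],-R[:,2]),sg*R[:,1]]); j=inverse_kinematics(c,RR); print(s,sg,None if j is None else np.round(j,2))
```

```text
[0.6432 0.0021 1.4531] [[-0.2, -0.7], [0.2, 0.8], [0.3, -0.3], [-0.3, 0.3]]
[0.6437 0.0044 1.4528] [[2.4, -0.5], [2.8, 1.0], [3.1, -0.0], [2.3, 0.5], [-3.0, -0.3], [-1.8, 0.5], [-0.9, 0.7], [-3.8, 0.1]]
[0.6436 0.0042 1.4537] [[-0.6, 0.0], [-0.7, -1.7], [-2.7, 0.8], [-1.6, -1.3], [2.2, -0.6], [2.6, 1.0], [2.9, -0.2], [2.2, 0.4], [-3.2, -0.3], [-2.0, 0.5], [-1.1, 0.7], [-4.0, 0.0]]
[ 0.6303 -0.1073  0.0908] [ 0.6301 -0.1105  0.0896]
[ 0.6344 -0.0695  0.0969] [ 0.6347 -0.0713  0.0966]
[ 0.6388 -0.0313  0.1037] [ 0.6393 -0.0322  0.1035]
[0.6438 0.0099 0.1113] [0.6439 0.0069 0.1105]
0.014 1 [ 0.73  0.97 -1.2   1.72  0.85  1.05  2.32]
0.014 -1 [ 0.39  0.67 -0.56  1.74  0.23  0.79 -0.35]
0.087 1 [ 0.61  0.96 -1.21  1.7   0.85  1.06  2.23]
0.087 -1 [ 0.27  0.66 -0.56  1.72  0.23  0.8  -0.46]
0.014 1 [ 0.73  0.97 -1.2   1.72  0.85  1.05  2.32]
0.014 -1 [ 0.39  0.67 -0.56  1.74  0.23  0.79 -0.35]
```

Run:
```python
from h import *
c,a=MAT["full"]; R=best([*c,.2],a+np.pi/2); movep([*c,.2],R)
p,d,T=shot("wrist","w1.png",(130,40,430,280),2.6); np.savez("pics/w1.npz",p=T[0],R=T[1],d=d)
print(T[0],R[:,1],sense()["joint_pos"])
for m in((.083,.029),(.083,-.029),(-.083,.029),(-.083,-.029)):
    P=[*(c+Ro.from_euler("z",a).as_matrix()[:2,:2]@m),.025]; u=proj("wrist",P,T); print(m,u.round(1),((u-[130,40])*2.6).round())
```

```text
[0.44446082 0.22564064 0.20001524] [-0.99172684  0.12836621  0.        ] [ 0.26890938  0.42852276 -1.03261682  1.96637918  0.44056941  0.99172363
  0.46576923]
(0.083, 0.029) [305.9 261.4] [457. 576.]
(0.083, -0.029) [254.  261.5] [322. 576.]
(-0.083, 0.029) [310.8 103.9] [470. 166.]
(-0.083, -0.029) [248.7 104.1] [309. 167.]
```

View pics/w1.png

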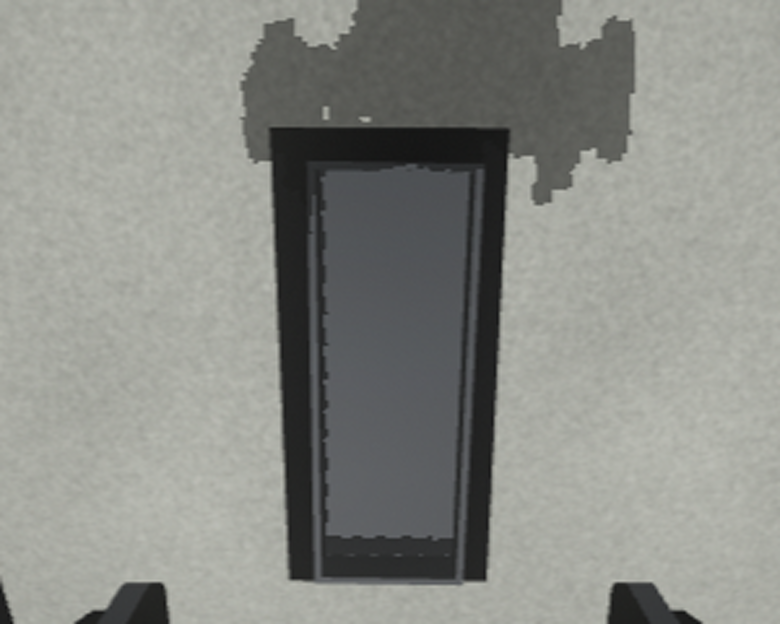

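The tray's inner rim corners at (322,577), (457,577), (313,168) and (472,168) match the prediction within 2–4 crop pixels, so the tray is on the mat centre. Now the first (uppermost) piece.

```bash
cat >> h.py <<'E'
Q=np.array([.6432,.0021,1.4531]); O,RF=fframe(Q); RT=np.column_stack([-RF[:,2],np.cross(-RF[:,1],-RF[:,2]),-RF[:,1]])
def ext(s,h): return fpt(Q,s,0,h)
def fetch(s0,h=.047,su=.088):
    command_gripper(.05); p=ext(s0,.13)
    movep(p,RT); 
    if move_l(ext(s0,h),RT,until_force=12): print("blocked",sense()["position"]); return False
    command_gripper(0,30); print("gap",sense()["finger_gap"],"F",sense()["wrist_force"].round(1))
    f=move_l(ext(su,h),RT,feed=.06,until_force=20); s=sense(); print("slide stop",f,(RF.T@(s["position"]-O)).round(4),s["wrist_force"].round(1),s["finger_gap"])
    return not f
def lift(su=.088,h=.047):
    f=move_l(ext(su,h+.02),RT,feed=.05,until_force=12); print("lift stop",f,sense()["wrist_force"].round(1),sense()["finger_gap"])
    if f: return False
    move_l(ext(su,.15),RT); return True
def place(i,h=.047):
    c,a=MAT["full"]; p=c+Ro.from_euler("z",a).as_matrix()[:2,:2]@[[-.06,-.02,.02,.06][i],0]
    s=sense(); R=best([*p,.16],a+np.pi/2)
    movep([*p,.16],R); z=.004+h; move_l([*p,z+.012],R)
    f=move_l([*p,z-.003],R,feed=.03,until_force=3); print("place touch",f,sense()["position"].round(4),"t",sense()["time_s"])
    command_gripper(.045); move_l([*p,.16],R)
E
python3 - <<'E'
from h import *
for y in([.6303,-.1073,.0908],[.6344,-.0695,.0969],[.6388,-.0313,.1037],[.6438,.0099,.1113]): print((RF.T@(np.array(y)-O)).round(4))
if fetch(.016):
    shot("wrist","w2.png")
E
```

```text
[-0.1005 -0.      0.0642]
[-0.062   0.0003  0.0636]
[-0.023   0.0004  0.0637]
[0.0192 0.0003 0.0639]
gap 0.017402256618199403 F [ 0.4 -1.   5.3]
slide stop False [ 0.0868 -0.0012  0.0482] [ 0.4 -2.3  6.4] 0.01712423546911451
```

View pics/w2.png

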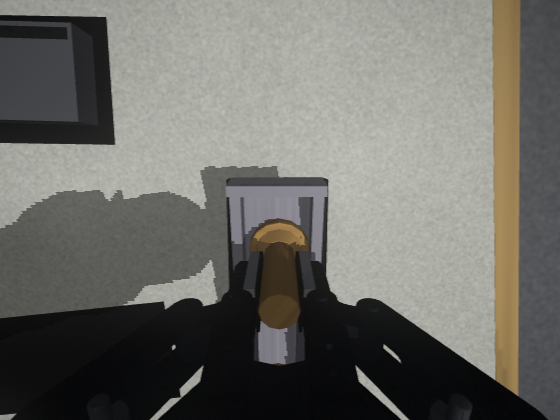

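The piece stands in the window, foot at about (280,235), well clear of the end wall at row 195. I'll lift and place it.

Run:
```python
from h import *
if lift():
    place(0)
    c,a=MAT["full"]; 
    p,d,T=shot("wrist","w3.png")
    shot("top","top3.png",(175,150,370,270),4)
```

```text
lift stop False [0.  0.5 0.1] 0.017072044807190018
place touch True [0.3842 0.2341 0.0508] t 34.9
```

View pics/w3.png

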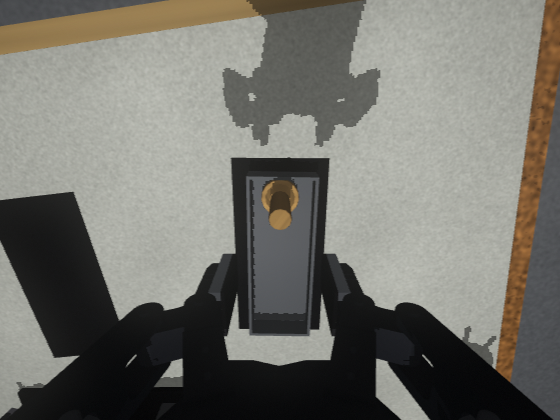

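Piece stands upright at the near end of the tray. On with the rest.

Run:
```python
from h import *
for i,s in((1,-.0245),(2,-.0635),(3,-.102)):
    if not fetch(s): break
    if not lift(): break
    place(i)
else:
    movep([.45,-.02,.3],best([.45,-.02,.3],np.pi/2))
    shot("wrist","w4.png")
movep([.3,-.5,.3],best([.3,-.5,.3],np.pi/2))
shot("top","top4.png",(175,150,370,270),4)
```

```text
gap 0.01742856271316921 F [-0.1 -1.   4.5]
slide stop False [ 0.0863 -0.0012  0.0482] [-0.2 -5.   5.3] 0.017423546094155615
lift stop False [-0.4  1.  -0.8] 0.01717721165551421
place touch True [0.4238 0.229  0.0508] t 44.5917
gap 0.017448117806221266 F [-1.1 -1.   4.5]
slide stop False [ 0.0861 -0.0012  0.0482] [-0.9 -4.5  6.3] 0.016954723275542753
lift stop False [ 0.9  0.  -0.4] 0.016991686727237644
place touch True [0.4634 0.2238 0.0508] t 54.725
gap 0.0173718180482241 F [-0.5 -0.2  5. ]
slide stop False [ 0.086  -0.0012  0.0483] [-1.4 -4.2  5.1] 0.017439904351095204
lift stop False [-0.2 -0.5 -0.3] 0.017372858629821717
place touch True [0.5031 0.2187 0.0508] t 65.4083
```

View pics/top4.png

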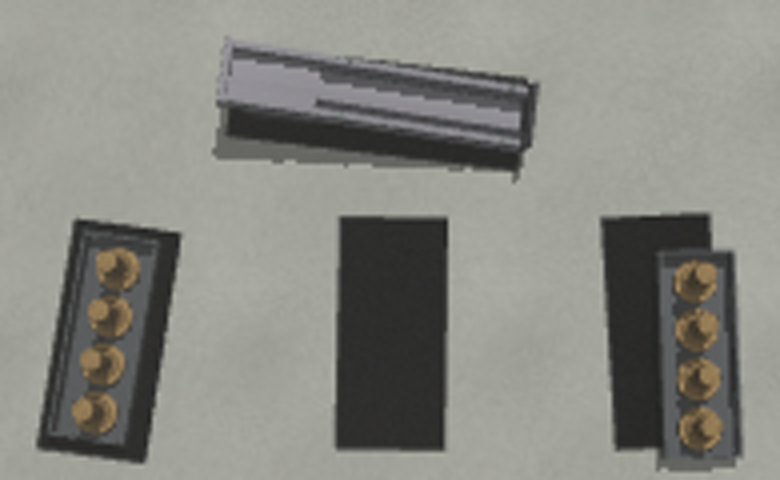

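The four pieces are all in the empty tray, but the full tray has been knocked: its row moved from about (665,333) to (698,355). I'll put it back.

Run:
```python
from h import *
g=lambda x,y,z:ray("top",175+(x+.5)/4-.5,150+(y+.5)/4-.5,z)[:2]
c,a=MAT["empty"]
A=np.array([g(x,y,.06) for x,y in((662,258),(665,308),(665,357),(667,408))]);B=np.array([g(x,y,.06) for x,y in((696,282),(697,330),(699,379),(700,428))])
d=(B-A).mean(0); yaw=lambda P:np.arctan2(*(P[0]-P[3])[::-1]); da=yaw(B)-yaw(A); print(d,da)
print(carry(c+d,a+da,c,a,z=.028))
movep([.3,-.5,.3],best([.3,-.5,.3],np.pi/2))
shot("top","top5.png",(175,150,370,270),4)
```

```text
[-0.01771025 -0.02642372] -0.008575335995935709
gap 0.06264014314161263
touch True [ 0.45329242 -0.23915144  0.02895358]
t 75.9917
True
```

View pics/top5.png

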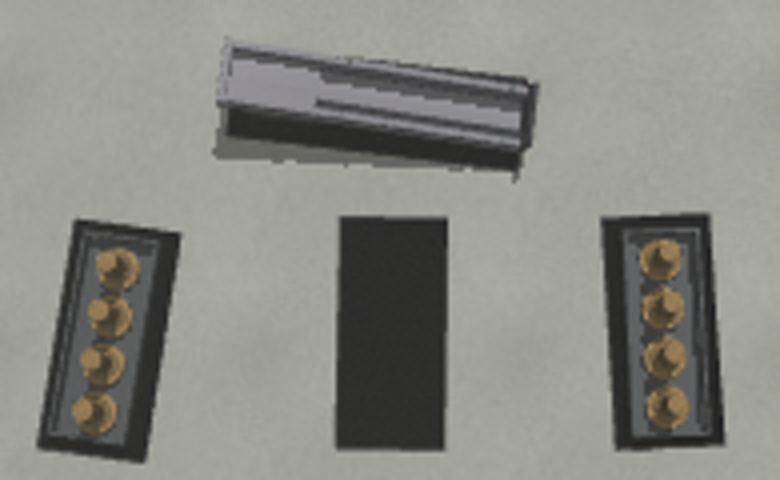

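View pics/w4.png

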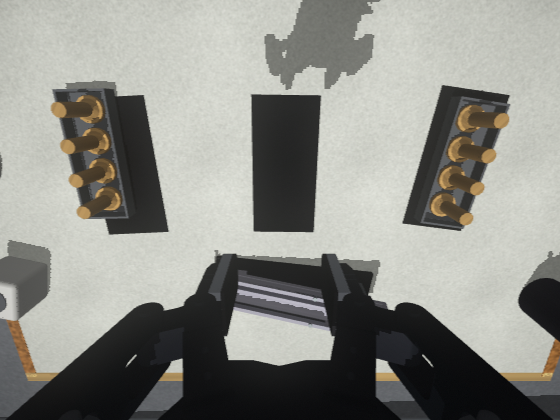

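Both trays are now square on their swapped mats and all pieces stand. A quick depth check of the piece tops, then hand in.

Run:
```python
from h import *
p,d,T=shot("top","top6.png"); c=camera_params("top"); K=c["K"]
v,u=np.mgrid[200:270,180:225]; z=d[200:270,180:225]; X=np.stack([(u-K[0,2])/K[0,0]*z,(v-K[1,2])/K[1,1]*z,z],-1)@c["rotation"].T+c["position"]
m=X[...,2]>.055; n,l=cv2.connectedComponents(m.astype(np.uint8))
cc,a=MAT["full"]; R=Ro.from_euler("z",a).as_matrix()[:2,:2]
for i in range(1,n): w=X[l==i]; print(len(w),(R.T@(w[:,:2].mean(0)-cc)).round(4),np.median(w[:,2]).round(4))
s=sense(); print(s["position"],s["time_s"])
if n==5: finish_job(); print("done")
```

```text
1 [-0.0776 -0.272 ] 1.4528
1 [-0.0776 -0.272 ] 1.4528
1 [-0.0776 -0.272 ] 1.4528
1 [-0.0776 -0.272 ] 1.4528
26 [ 0.059 -0.001] 0.0657
26 [ 0.0186 -0.0008] 0.0676
1 [-0.0776 -0.272 ] 1.4528
1 [-0.0776 -0.272 ] 1.4528
28 [-0.0216 -0.0001] 0.0667
1 [-0.0776 -0.272 ] 1.4528
1 [-0.0776 -0.272 ] 1.4528
1 [-0.0776 -0.272 ] 1.4528
26 [-0.0613 -0.0006] 0.0677
1 [-0.0776 -0.272 ] 1.4528
1 [-0.0776 -0.272 ] 1.4528
1 [-0.0776 -0.272 ] 1.4528
1 [-0.0776 -0.272 ] 1.4528
[ 0.30122313 -0.49837066  0.29951608] 77.35
```

The four real blobs (26–28 pixels each) are the piece tops: at x = -61, -22, +19 and +59 mm, within 1 mm of the centre line, about 67 mm high. The single pixels are missing depth readings, which made the count differ from 5 and held back the hand-in.

```bash
python3 -c "
from rig import *
finish_job(); print('done')"
```

```text
the job is handed in; nothing more can be done
done
```

The job is handed in: the trays have changed places and all four feeder pieces stand in the empty tray. The rig reports no verdict.

- **Tray swap:** I parked the empty tray on the free mat, moved the full tray to the empty one's mat, then moved the empty tray to the full one's mat. A wrist picture showed the empty tray within a few millimetres of its mat centre.
- **Pieces:** I pinched each piece across the channel, slid it up to the window, lifted it out and set it down in the tray. Nothing jammed.
- **Knocked tray:** The full tray was pushed aside by about 32 mm during the job. I put it back on its mat, and the last top picture shows it square there again.
- **Last checks:** Depth readings put the piece tops at x = -61, -22, +19 and +59 mm in the tray, within 1 mm of its centre line. They are about 67 mm high, as expected for pieces standing on the tray floor. The robot was clear of everything at about 77 s.
- **Check that misfired:** My automatic hand-in test miscounted the pieces because pixels with no depth reading were counted as pieces. I read the numbers myself and then handed in.
- **Not checked:** I did not measure the pen cup, socket cube and tape roll at the end. The arm never worked near them.

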